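# Put the screw tin away behind the shelf lip

## Task

Put the screw tin that was left on the bench back on the little riser shelf, in the row with the other two. The two tins there stand too spread out, so first slide them along behind the lip, without lifting them or tipping them over, until there is room for a third; then lift the tin over the lip and set it down gently on the shelf, upright. Leave the sanding block, the glue bottle and the offcut where they are.

Things in the scene. Friction and masses are not known exactly. Their poses are not given: they have to be found in the camera images.
- rack_mid (a point): Middle of the riser shelf's board, on its upper face, 70 mm above the bench. Plywood and pale wood stand fixed to the bench, 96 mm deep, 384 mm long, open above. Its length runs along this point's y; its front faces -x (towards the robot); z is up. Inside the lips the board is 76 mm deep (x -38 to 38 mm) and 364 mm long (y -182 to 182 mm): three tins in a row fit with 52 mm to spare.
- rack_lip (a point): Middle of the top edge of the shelf's front retaining lip, the one to lift over. Lips 10 mm thick stand 24 mm above the board on all four sides, the same at front, back and ends. Axes as rack_mid.
- tin_mid (a point): The tin to put away, upright on the bench in front of the shelf. Plain steel box-shaped screw tin, closed, blank paper label, 52 mm thick (its x), 104 mm long (its y), 92 mm tall (its z), 0.4 to 0.8 kg; the point is its centre, 46 mm above its underside. Fits inside the lips only with its length along the shelf, either way round; grip it across its thickness, in the upper half.
- stock_left_mid (a point): The shelf tin nearer the shelf's +y end, length along the shelf. Plain steel box-shaped screw tin, closed, blank paper label, 52 mm thick (its x), 104 mm long (its y), 92 mm tall (its z), 0.4 to 0.8 kg; the point is its centre, 46 mm above its underside. Pushed along the shelf just above the lip it slides (2 to 6 N); pushed near its top it may tip.
- stock_right_mid (a point): The shelf tin nearer the shelf's -y end; the same kind of tin. Plain steel box-shaped screw tin, closed, blank paper label, 52 mm thick (its x), 104 mm long (its y), 92 mm tall (its z), 0.4 to 0.8 kg; the point is its centre, 46 mm above its underside. 
- sanding_block_mid (a point): Bystander: cork sanding block with a wooden back, 120 x 66 x 35 mm, lying on the bench; the point is about its middle.
- glue_mid (a point): Bystander: yellow glue bottle, 64 mm across, 170 mm tall, standing on the bench; the point is half-way up.
- offcut_mid (a point): Bystander: dark wood offcut, 190 x 70 x 22 mm, lying on the bench; the point is its centre.
Not all that is in view belongs to the job. What is shaped like the part that bears tin_mid but purple is not meant. What is shaped like the part that bears stock_right_mid but purple is not meant.

How it is judged:
By the outcome, as a careful person would: the job done as asked, in the order asked, and still so for the second after the job is handed in, with the robot touching nothing.
It also fails if it takes over 50 s, if anything falls off the work surface, if the arm or the gripper's body presses on something with over 40 N, if the wrist force passes 120 N, or if a joint passes its speed limit or range.

## Robot

A 6-joint arm with a two-finger parallel gripper is mounted at the origin on the work surface. World frame = base frame: x ahead of the robot, y to its left, z up, the work surface at z = 0. Lengths are in m, angles in degrees, forces in N, time in s.
With the tool pointing down it reaches from about 0.375 to 0.9 m from the base axis. Payload 3.1 kg.
Tool frame: the origin (TCP) lies at the very end of the fingers, on their centre line; the grasp point (between the pads) lies 19 mm behind it; z points along the fingers, y is the direction in which the jaws open and shut (so a half turn about z gives the same grasp; the last joint's range is limited). The gripper opens to 87 mm and grips with 3 to 60 N. Pads are 19 mm wide; open, the fingers measure 117 mm over their backs; the gripper's body (75 mm by 190 mm) begins 51 mm behind the grasp point.
Start: joints at [-84.826, 30.224, 82.088, -0, 67.689, -10.227], TCP at [0.166, -0.603, 0.197] pointing down, gripper open.
Joint ranges: [-176.69, 176.69], [-43.24, 126.21], [12.49, 139.97], [-82, 262], [0, 151.66], [-163.58, 163.58]. Speed limits (degrees/s): [159.86, 159.86, 180, 180, 180, 180].

## Interface

Orientations are given as a 3x3 rotation matrix whose columns are the frame's x, y, z axes.
In Python, from rig import read_state, capture, hand_in gives the robot as it stands. The module is installed in compiled form; this text tells all that it offers.
- The arm moves only by the tool send_rows, never from a script. Its argument "moves" is one flat list of numbers, 7 for each row, row after row: the turn, a rotation vector about the world's x, y, z in degrees, then the shift along the world's x, y, z in cm, then the gripper's target within -1 to 1 (fully open at 1, half-way at 0, shut at -1). In form: [rx, ry, rz, tx, ty, tz, hand, rx, ry, rz, tx, ty, tz, hand, ...]. A call has 1 to 20 rows; each row shifts and turns the commanded pose from where the row before left it; what a row does not reach is not made up. A row lasts 1/10 s, in which the tool goes at most 50 mm and 8.59 degrees, less where a joint would pass 70% of its speed; a pose out of reach is approached as far as the arm can. A call with a gripper value outside its range is refused whole. The fingers move at their own pace and stop on an object; the grip force is fixed at half the most. Time passes only in rows, so rows that do not move let the fingers close. It gives the time, the measured TCP pose, the force and the opening at its end, in the units of the state.
- read_state(): the state, without advancing time (a new reading comes with each control period).
- capture(name): name is "scene" or "top"; returns a dict with "pixels" (480x640x3 uint8, red, green, blue), "vertical_fov" (degrees; the focal length in pixels is half the picture's height over the tangent of half this angle, whatever the lens; pixels are square), "cx", "cy" (the principal point, pixels), "dist" ([k1, k2, p1, p2, k3] as OpenCV has them; the pictures are not rectified), "rvec" (rotation vector, rad) and "tvec" (3), from world to camera coordinates, as OpenCV has them. Camera axes: x right, y down, z forward; pixel columns grow to the right and rows downward; lengths in m; the calibration is good to about 2 mm. A picture is of the moment at which its call begins. There is no depth.
- hand_in(): hands the job in, once; it reports no verdict.
The state is a dict: "time_s": time; "joint_positions": joint angles; "qvel": joint speeds; "tau": joint torques, N m; "position": TCP position; "tcp_rot": TCP orientation; "force": force on the tool from outside, world axes, zero at the start; "moment": the same for the moment, N m; "opening": opening from 0.0 (shut) to 1.0 (fully open).
Only numpy, scipy, OpenCV 4.12 (cv2) and the standard library are available. Lean on these libraries where they do the work, as an engineer would, in place of code of your own. Each camera call takes 0.05 s, during which the arm holds its last target.

## Working session

There is one attempt and no reset: what is moved stays moved. The work goes in short steps, Python scripts to look and compute and a tool call to move; the robot and the scene stay as the last step left them, time stands still between calls to the robot, and variables do not carry over. Pictures are saved under pics/ and viewed, and the job is handed in when it is done.

Besides the shell and the picture viewer there is one more tool, called after "Request:" as a command line: name --argument value ..., lists and objects as JSON in quotes. send_rows: Moves the arm, as the interface text tells. Its arguments: {"type":"object","properties":{"moves":{"type":"array","items":{"type":"number"}}},"required":["moves"]}

```bash
mkdir -p pics
python3 - <<'E'
from rig import *
import cv2,pickle
s=read_state();print({k:s[k] for k in('time_s','position','tcp_rot','force','opening')})
for n in('scene','top'):
    c=capture(n);pickle.dump(c,open(n+'0.pkl','wb'));cv2.imwrite(f'pics/{n}0.png',c['pixels'][:,:,::-1])
    print(n,c['vertical_fov'],c['cx'],c['cy'],c['dist'],c['rvec'],c['tvec'])
E
```

```text
{'time_s': 0.0, 'position': array([ 0.16590796, -0.60176942,  0.19588958]), 'tcp_rot': array([[ 9.64103537e-01,  2.65526508e-01, -2.09783957e-04],
       [ 2.65526353e-01, -9.64101320e-01,  2.09775775e-03],
       [ 3.54757300e-04, -2.07815884e-03, -9.99997778e-01]]), 'force': array([0.97026534, 0.03516952, 0.38795768]), 'opening': 0.9989286271469494}
scene 56.108059826367416 319.1377499079569 239.35330579967396 [-0.05014538  0.          0.          0.          0.        ] [ 2.08553146  1.12062049 -0.47919565] [-0.28517549 -0.22096324  1.33415689]
top 43.24878274518162 314.5917939389985 247.88914664484776 [-0.04735513  0.          0.          0.          0.        ] [ 2.1473395  -2.1363966   0.16847726] [-0.04125941  0.57024814  1.51383319]
```

View pics/scene0.png

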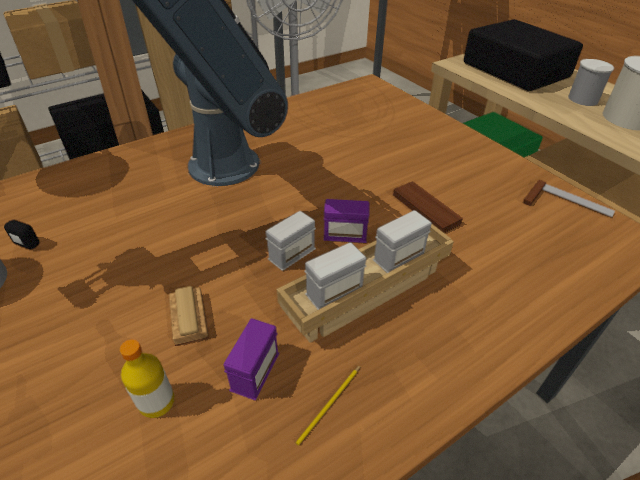

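View pics/top0.png

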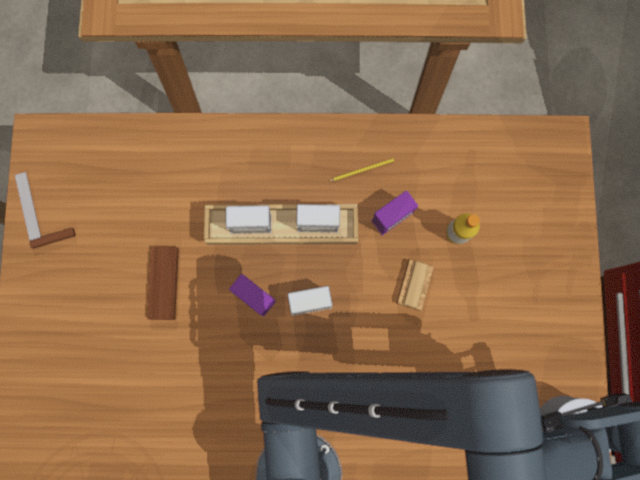

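Top view: the loose tin is at about (310,300), the shelf tins at (248,218) and (318,217), and the shelf spans u 205–358. Purple decoys are at (252,295) and (395,212).

```bash
cat > h.py <<'E'
import numpy as np,cv2,pickle
def K(c):
    f=240/np.tan(np.radians(c['vertical_fov']/2));return np.array([[f,0,c['cx']],[0,f,c['cy']],[0,0,1]])
def ray(c,p,z):
    p=np.array(p,float).reshape(-1,1,2);u=cv2.undistortPoints(p,K(c),np.array(c['dist'])).reshape(-1,2)
    R=cv2.Rodrigues(np.array(c['rvec']))[0];t=np.array(c['tvec']).ravel()
    o=-R.T@t;d=np.c_[u,np.ones(len(u))]@R
    return o+d*((z-o[2])/d[:,2])[:,None]
def proj(c,P):
    return cv2.projectPoints(np.array(P,float).reshape(-1,3),np.array(c['rvec']),np.array(c['tvec']),K(c),np.array(c['dist']))[0].reshape(-1,2)
def lids(c,zs=None,lo=135,box=(190,180,375,330)):
    h=cv2.cvtColor(c['pixels'],cv2.COLOR_RGB2HSV)
    m=((h[...,1]<40)&(h[...,2]>lo)).astype(np.uint8)
    k=np.zeros_like(m);k[box[1]:box[3],box[0]:box[2]]=1;m*=k
    out=[]
    for q in cv2.findContours(m,cv2.RETR_EXTERNAL,cv2.CHAIN_APPROX_NONE)[0]:
        if cv2.contourArea(q)<250: continue
        out.append((q,cv2.minAreaRect(q)))
    return m,out
E
python3 - <<'E'
from h import *
c=pickle.load(open('top0.pkl','rb'))
m,o=lids(c)
for q,r in o:
    z=.092 if r[0][1]>260 else .162
    b=ray(c,cv2.boxPoints(r),z);print(r,'\n',b.round(4),b.mean(0).round(4), [np.linalg.norm(b[i]-b[i-1]).round(4) for i in(1,2)])
im=c['pixels'][190:330,190:375,::-1]
cv2.imwrite('pics/crop0.png',cv2.resize(im,None,fx=4.3,fy=4.2,interpolation=cv2.INTER_CUBIC))
s=pickle.load(open('scene0.pkl','rb'))
cv2.imwrite('pics/scrop0.png',cv2.resize(s['pixels'][180:345,250:470,::-1],None,fx=3.6,fy=3.6,interpolation=cv2.INTER_CUBIC))
E
```

```text
((309.5405578613281, 299.7432556152344), (22.029462814331055, 41.9217414855957), 80.53767395019531) 
 [[ 0.4517  0.0291  0.092 ]
 [ 0.4693 -0.0728  0.092 ]
 [ 0.4158 -0.0818  0.092 ]
 [ 0.3984  0.0196  0.092 ]] [ 0.4338 -0.0265  0.092 ] [np.float64(0.1035), np.float64(0.0543)]
((248.0, 218.0), (24.0, 44.0), 90.0) 
 [[0.6529 0.1754 0.162 ]
 [0.6534 0.0695 0.162 ]
 [0.5948 0.0686 0.162 ]
 [0.5942 0.1738 0.162 ]] [0.6238 0.1218 0.162 ] [np.float64(0.1059), np.float64(0.0587)]
((317.5, 216.5), (25.0, 43.0), 90.0) 
 [[ 0.6587  0.0071  0.162 ]
 [ 0.6592 -0.0963  0.162 ]
 [ 0.5981 -0.0962  0.162 ]
 [ 0.5975  0.0065  0.162 ]] [ 0.6284 -0.0447  0.162 ] [np.float64(0.1034), np.float64(0.0612)]
```

View pics/crop0.png

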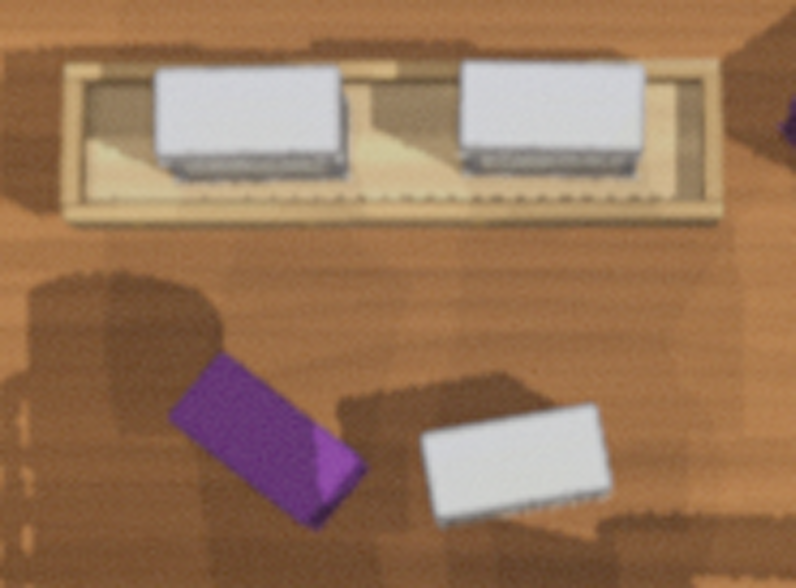

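View pics/scrop0.png

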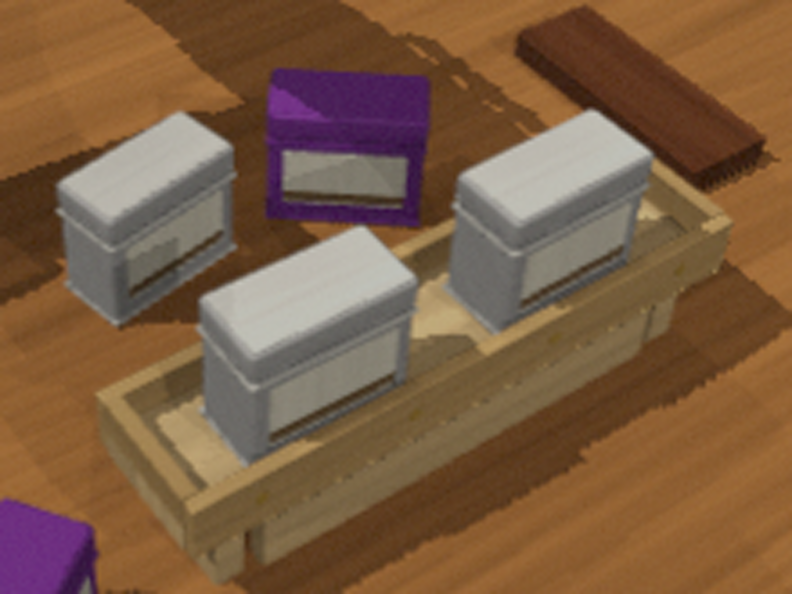

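Run:
```python
from h import *
c=pickle.load(open('top0.pkl','rb'));s=pickle.load(open('scene0.pkl','rb'))
cr=np.array([[62,63],[722,60],[722,217],[62,219]])
b=ray(c,np.c_[(cr[:,0]+.5)/4.3-.5+190,(cr[:,1]+.5)/4.2-.5+190],.094);print(b.round(4),b.mean(0).round(4))
# scene lips: outer top corners  left(-y front) (98,397), near(-y back)(190,520), far back (730,222)
cs=np.array([[98,397],[190,512],[732,225]])/3.6+[250,180]
print(ray(s,cs,.094).round(4))
# scene lids z: loose: corners (60,185),(185,112),(234,150),(105,222)
for z,q in((.092,[(60,185),(183,112),(234,150),(107,222)]),(.162,[(201,297),(362,227),(416,278),(250,360)]),(.162,[(458,180),(594,110),(652,155),(518,232)])):
    p=ray(s,np.array(q)/3.6+[250,180],z);print(p.round(4),p.mean(0).round(4))
# base corners of tins (board z .07)
for q in([(258,460)],[(498,330)],): print(ray(s,np.array(q)/3.6+[250,180],.07))
```

```text
[[ 0.6717  0.2411  0.094 ]
 [ 0.6755 -0.1459  0.094 ]
 [ 0.5799 -0.1453  0.094 ]
 [ 0.5767  0.2379  0.094 ]] [0.6259 0.0469 0.094 ]
[[ 0.5858 -0.1448  0.094 ]
 [ 0.6757 -0.144   0.094 ]
 [ 0.6758  0.2352  0.094 ]]
[[ 0.4252 -0.0793  0.092 ]
 [ 0.4067  0.02    0.092 ]
 [ 0.4556  0.0268  0.092 ]
 [ 0.4692 -0.072   0.092 ]] [ 0.4392 -0.0261  0.092 ]
[[ 0.6098 -0.0947  0.162 ]
 [ 0.6129  0.0038  0.162 ]
 [ 0.6584  0.0042  0.162 ]
 [ 0.6586 -0.0977  0.162 ]] [ 0.6349 -0.0461  0.162 ]
[[0.6115 0.0699 0.162 ]
 [0.6071 0.1739 0.162 ]
 [0.6544 0.1739 0.162 ]
 [0.6609 0.0703 0.162 ]] [0.6335 0.122  0.162 ]
[[ 0.65135589 -0.08675046  0.07      ]]
[[0.64880834 0.08042059 0.07      ]]
```

Request:
send_rows --moves '[0,0,0,0,0,5,-1,0,0,0,0,0,5,-1,0,0,4.66,2.9,4,0,-1,0,0,4.66,2.9,4,0,-1,0,0,4.66,2.9,4,0,-1,0,0,4.66,2.9,4,0,-1,0,0,4.66,2.9,4,0,-1,0,0,4.66,2.9,4,0,-1,0,0,4.66,2.9,4,0,-1,0,0,4.66,2.9,4,0,-1,0,0,4.66,2.9,4,0,-1,0,0,4.66,2.9,4,0,-1,0,0,4.66,2.9,4,0,-1,0,0,4.66,2.9,4,0,-1,0,0,4.66,2.9,4,0,-1,0,0,4.66,2.9,4,0,-1,0,0,4.66,2.9,4,0,-1,0,0,4.66,2.9,4,0,-1,0,0,0,0,0,0,-1]'

```text
time_s: 2.0
position: [0.6323, 0.0429, 0.2957]
tcp_rot: [[-0.007, 1.0, 0.001], [1.0, 0.007, 0.002], [0.002, 0.001, -1.0]]
force: [-0.1, -1.4, -0.3]
opening: 0.009
```

```bash
python3 -c "
from rig import *
s=read_state();print(s['time_s'],s['position'],s['tcp_rot'].round(4),s['force'],s['opening'])"
```

```text
2.0 [0.63233967 0.0428793  0.29569074] [[-0.0066  1.      0.001 ]
 [ 1.      0.0066  0.0025]
 [ 0.0025  0.001  -1.    ]] [-0.09803715 -1.43239191 -0.32412354] 0.008746819408165542
```

Request:
send_rows --moves '[5,0,0,0,0,-3,-1,0,0,0,0,0,-5,-1,0,0,0,0,0,-5,-1,0,0,0,0,0,-3,-1,0,0,0,0,0,-2,-1,0,0,0,0,0,-0.8,-1,0,0,0,0,0,0,-1,0,0,0,0,0,0,-1]'

```text
time_s: 2.8
position: [0.6308, 0.0371, 0.1099]
tcp_rot: [[0.001, 1.0, 0.002], [0.996, -0.001, 0.087], [0.087, 0.002, -0.996]]
force: [0.5, -0.9, 0.7]
opening: 0.004
```

Run:
```python
from rig import *
import cv2
from h import *
c=capture('scene');cv2.imwrite('pics/s1.png',cv2.resize(c['pixels'][150:345,230:490,::-1],None,fx=3,fy=3,interpolation=cv2.INTER_CUBIC))
```

```text
(no output)
```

View pics/s1.png

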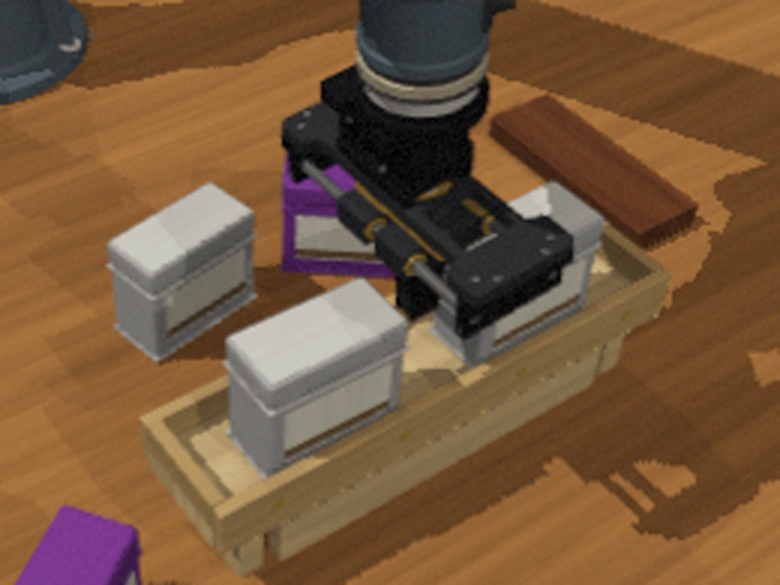

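The gripper is in the gap, with the closed fingers between the tins at about (415,295). I'll lower it and push the left tin towards +y.

Request:
send_rows --moves '[0,0,0,0,0.5,-0.7,-1,0,0,0,0,0.8,0,-1,0,0,0,0,0.5,0,-1,0,0,0,0,0.4,0,-1,0,0,0,0,0.4,0,-1,0,0,0,0,0.4,0,-1,0,0,0,0,0.4,0,-1]'

```text
time_s: 3.55
position: [0.6303, 0.0706, 0.1021]
tcp_rot: [[0.0, 1.0, 0.001], [0.996, -0.0, 0.085], [0.085, 0.001, -0.996]]
force: [-0.4, -3.8, 1.9]
opening: 0.004
```

Request:
send_rows --moves '[0,0,0,0,0.5,0,-1,0,0,0,0,0.5,0,-1,0,0,0,0,0.5,0,-1,0,0,0,0,0.5,0,-1,0,0,0,0,0.5,0,-1,0,0,0,0,0.4,0,-1,0,0,0,0,0.3,0,-1,0,0,0,0,0,0,-1]'

```text
time_s: 4.35
position: [0.6301, 0.1043, 0.1019]
tcp_rot: [[0.0, 1.0, 0.0], [0.996, -0.0, 0.088], [0.088, 0.0, -0.996]]
force: [0.5, -3.3, 1.3]
opening: 0.006
```

Run:
```python
from rig import *
import cv2
from h import *
c=capture('scene');cv2.imwrite('pics/s2.png',cv2.resize(c['pixels'][150:345,230:490,::-1],None,fx=3,fy=3,interpolation=cv2.INTER_CUBIC))
```

```text
(no output)
```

View pics/s2.png

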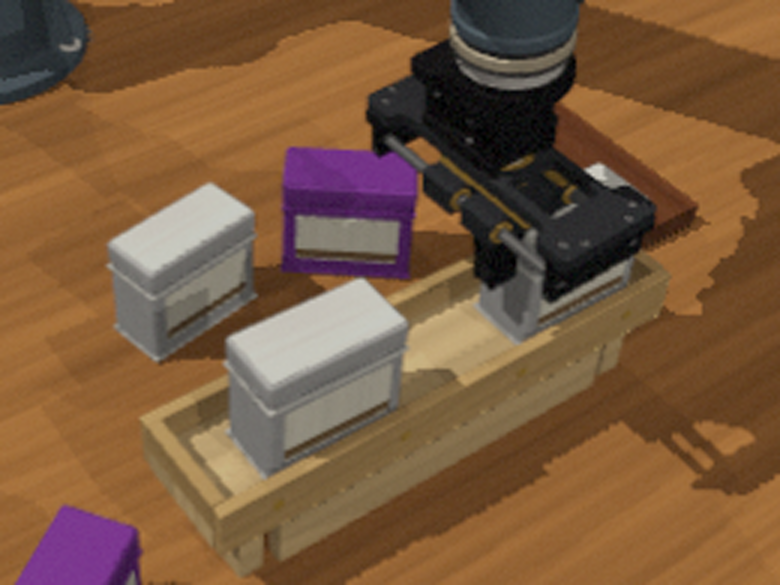

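The left tin has slid towards the +y end and stands upright; its near end is at about (500,300). Now the right tin, with the tilt reversed.

Request:
send_rows --moves '[0,0,0,0,-1.5,0,-1,-5,0,0,0.1,-2,0,-1,-5,0,0,0.1,-2,0,-1,0,0,0,0,-1.2,0,-1,0,0,0,0,-0.8,0,-1,0,0,0,0,-0.5,0,-1,0,0,0,0,-0.4,0,-1,0,0,0,0,-0.4,0,-1,0,0,0,0,-0.4,0,-1,0,0,0,0,-0.4,0,-1]'

```text
time_s: 5.4
position: [0.6317, 0.009, 0.1018]
tcp_rot: [[0.001, 1.0, -0.0], [0.996, -0.001, -0.084], [-0.084, -0.0, -0.996]]
force: [0.7, 5.1, 1.0]
opening: 0.009
```

Contact at 5 N. I'll push on to TCP y ≈ -0.015.

Request:
send_rows --moves '[0,0,0,0,-0.5,0,-1,0,0,0,0,-0.5,0,-1,0,0,0,0,-0.5,0,-1,0,0,0,0,-0.4,0,-1,0,0,0,0,-0.3,0,-1,0,0,0,0,0,0,-1,0,0,0,0,0.7,0,-1,5,0,0,-0.2,2,0.5,-1,0,0,0,0,2,1,-1,0,0,0,0,0,5,-1,0,0,0,0,0,5,1,0,0,0,-4,-2,3,1,0,0,0,-4,-2,0,1,0,0,0,-4,-2,0,1,0,0,0,0,0,0,1]'

```text
time_s: 6.9
position: [0.5065, -0.0274, 0.2444]
tcp_rot: [[0.003, 1.0, -0.007], [1.0, -0.003, -0.002], [-0.002, -0.007, -1.0]]
force: [0.9, -0.2, 0.1]
opening: 0.367
```

Run:
```python
from rig import *
import cv2
from h import *
print(read_state()['joint_positions'])
for n in('scene','top'):
    c=capture(n);pickle.dump(c,open(n+'3.pkl','wb'))
    k=c['pixels'][150:345,230:490,::-1] if n=='scene' else c['pixels'][180:340,170:390,::-1]
    cv2.imwrite(f'pics/{n}3.png',cv2.resize(k,None,fx=3,fy=3,interpolation=cv2.INTER_CUBIC))
```

```text
[-15.60704121  17.94783065  95.04520218  -0.20739208  67.35113278
 -15.37693411]
```

View pics/scene3.png

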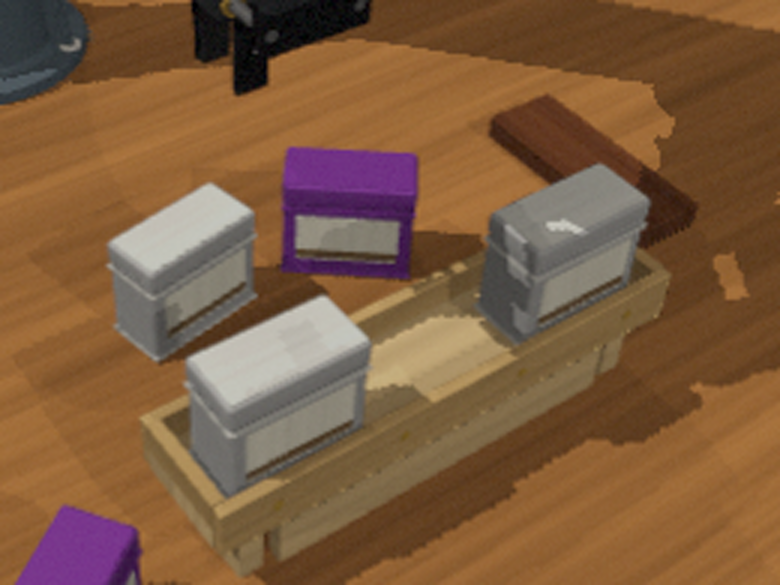

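View pics/top3.png

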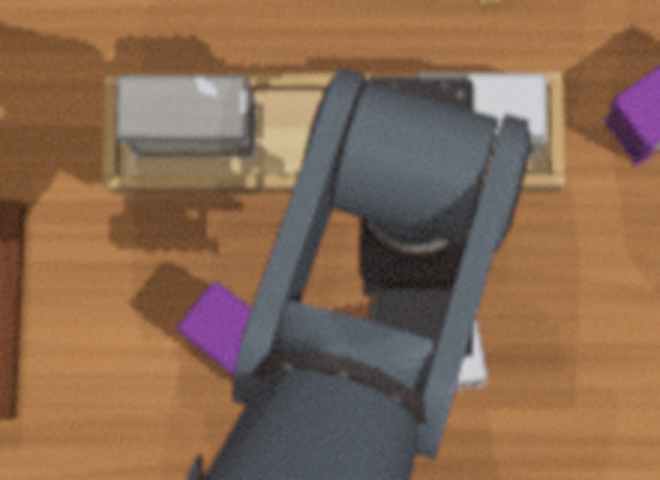

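Both shelf tins are upright inside the lips and clear of the shelf's ends. I'll measure the gap and refine the loose tin's pose.

Run:
```python
from h import *
s=pickle.load(open('scene3.pkl','rb'));c=pickle.load(open('top3.pkl','rb'))
f=lambda q,z:ray(s,np.array(q)/3+[230-.33,150-.33],z).round(4)
print('R lid',f([(188,364),(322,297),(369,347),(229,417)],.162))
print('L lid',f([(488,215),(599,165),(648,200),(537,251)],.162))
print('Lbase',f([(521,342)],.072),'Rbase',f([(238,490)],.072))
print('loose',f([(108,244),(210,183),(254,212),(152,273)],.092))
print('Top L',ray(c,np.array([(120,77),(249,77),(249,135),(120,140)])/3+[169.67,179.67],.162).round(4))
a=pickle.load(open('top0.pkl','rb'));m,o=lids(a,lo=175);
for q,r in o:print(r)
r=min(o,key=lambda t:-t[1][0][1])[1];b=ray(a,cv2.boxPoints(r),.092);print(b.mean(0),b)
```

```text
R lid [[ 0.6144 -0.126   0.162 ]
 [ 0.6113 -0.0266  0.162 ]
 [ 0.662  -0.028   0.162 ]
 [ 0.6626 -0.128   0.162 ]]
L lid [[0.6077 0.112  0.162 ]
 [0.6091 0.2128 0.162 ]
 [0.6554 0.214  0.162 ]
 [0.6527 0.1152 0.162 ]]
Lbase [[0.6498 0.1202 0.072 ]] Rbase [[ 0.6499 -0.1144  0.072 ]]
loose [[ 0.4229 -0.0805  0.092 ]
 [ 0.4039  0.0186  0.092 ]
 [ 0.4509  0.028   0.092 ]
 [ 0.4672 -0.0693  0.092 ]]
Top L [[0.6544 0.2148 0.162 ]
 [0.6548 0.1113 0.162 ]
 [0.6075 0.1103 0.162 ]
 [0.6029 0.2132 0.162 ]]
((309.69598388671875, 299.3280029296875), (19.49851417541504, 40.606998443603516), 79.69515228271484)
((247.5, 216.0), (20.0, 41.0), 90.0)
((318.4999694824219, 214.5), (40.99999237060547, 18.999996185302734), -0.0)
[ 0.43482221 -0.02686917  0.092     ] [[ 0.44917065  0.02680607  0.092     ]
 [ 0.46764105 -0.07166957  0.092     ]
 [ 0.42038714 -0.08032581  0.092     ]
 [ 0.40209001  0.01771262  0.092     ]]
```

Request:
send_rows --moves '[0,0,3.5,-2.4,0,0,1,0,0,3.5,-2.4,0,-2,1,0,0,3.3,-2.2,0,-3,1,0,0,0,0,0,-3,1,0,0,0,0,0,0,1,0,0,0,0,0,0,1,0,0,0,0,0,0,1]'

```text
time_s: 7.7
position: [0.4454, -0.0266, 0.1659]
tcp_rot: [[-0.179, 0.984, 0.004], [0.984, 0.179, -0.001], [-0.002, 0.003, -1.0]]
force: [-0.0, -0.6, -0.5]
opening: 0.989
```

Run:
```python
from rig import *
import cv2
from h import *
s=read_state();print(s['position'],s['tcp_rot'].round(3),s['opening'])
c=capture('scene')
cv2.imwrite(f'pics/s4.png',cv2.resize(c['pixels'][120:315,200:460,::-1],None,fx=3,fy=3,interpolation=cv2.INTER_CUBIC))
```

```text
[ 0.44541952 -0.02662716  0.16587525] [[-0.179  0.984  0.004]
 [ 0.984  0.179 -0.001]
 [-0.002  0.003 -1.   ]] 0.9886164864379421
```

View pics/s4.png

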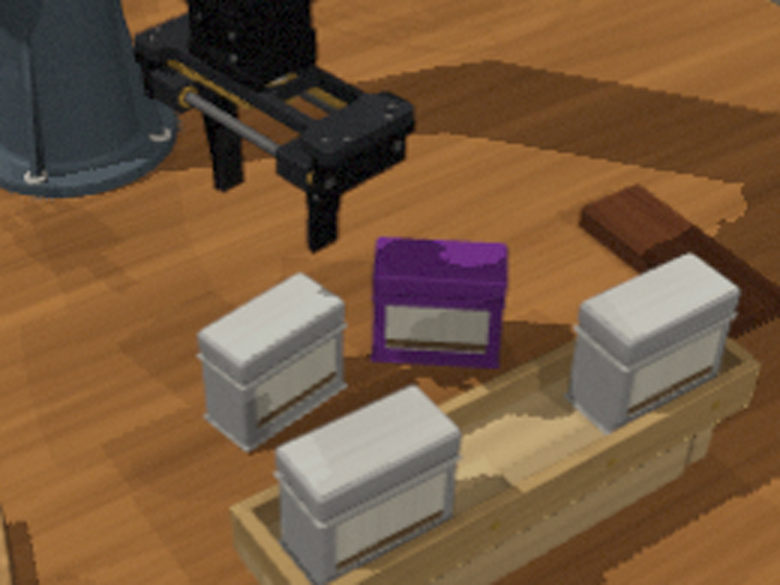

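The open gripper is above the loose tin at about (270,350), with nothing in the way. I'll descend and grip.

Request:
send_rows --moves '[0,0,0,-0.9,0,-2,1,0,0,0,0,0,-3,1,0,0,0,0,0,-3,1,0,0,0,0,0,-2,1,0,0,0,0,0,-1.5,1,0,0,0,0,0,0,1,0,0,0,0,0,0,1]'

```text
time_s: 8.45
position: [0.4351, -0.0264, 0.0503]
tcp_rot: [[-0.178, 0.984, 0.002], [0.984, 0.178, -0.001], [-0.001, 0.002, -1.0]]
force: [-0.6, -0.3, -0.0]
opening: 0.999
```

Request:
send_rows --moves '[0,0,0,0,0,0,-1,0,0,0,0,0,0,-1,0,0,0,0,0,0,-1,0,0,0,0,0,0,-1,0,0,0,0,0,0,-1,0,0,0,0,0,0,-1,0,0,0,0,0,0,-1,0,0,0,0,0,0,-1]'

```text
time_s: 9.25
position: [0.4343, -0.0262, 0.0499]
tcp_rot: [[-0.178, 0.984, 0.001], [0.984, 0.178, -0.0], [-0.0, 0.001, -1.0]]
force: [0.4, 1.0, 4.7]
opening: 0.591
```

Gripped: an opening of 0.59 is about 51 mm. Lift, align and carry.

Request:
send_rows --moves '[0,0,0,0,0,1,-1,0,0,0,0,0,2,-1,0,0,0,0,0,4,-1,0,0,0,0,0,4,-1,0,0,0,0,0,3,-1,0,0,-2.5,0,2,0,-1,0,0,-2.5,2,2,0,-1,0,0,-2.7,2,2,0,-1,0,0,-2.5,2.5,0.9,0,-1,0,0,0,2.5,0,0,-1,0,0,0,2.5,0,0,-1,0,0,0,0,0,0,-1,0,0,0,0,0,0,-1,0,0,0,0,0,0,-1]'

```text
time_s: 10.65
position: [0.5466, 0.0431, 0.1889]
tcp_rot: [[-0.001, 1.0, -0.004], [1.0, 0.001, 0.0], [0.0, -0.004, -1.0]]
force: [-0.3, -0.2, -4.5]
opening: 0.595
```

Run:
```python
from rig import *
import cv2
from h import *
s=read_state();print(s['position'],s['tcp_rot'].round(4),s['opening'])
c=capture('scene');pickle.dump(c,open('s5.pkl','wb'))
cv2.imwrite(f'pics/s5.png',cv2.resize(c['pixels'][120:315,200:460,::-1],None,fx=3,fy=3,interpolation=cv2.INTER_CUBIC))
```

```text
[0.54658113 0.04311974 0.18890718] [[-1.1e-03  1.0e+00 -4.1e-03]
 [ 1.0e+00  1.1e-03  4.0e-04]
 [ 4.0e-04 -4.1e-03 -1.0e+00]] 0.5951520739612525
```

View pics/s5.png

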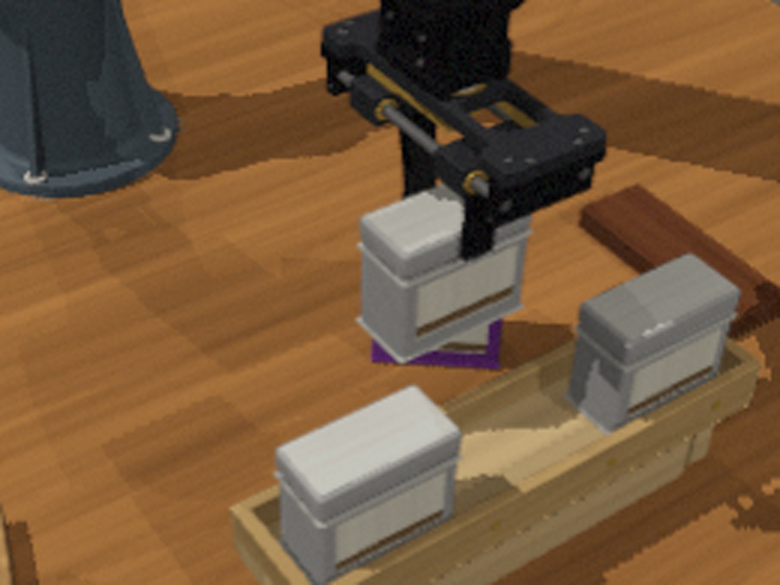

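Run:
```python
from h import *
s=pickle.load(open('s5.pkl','rb'))
f=lambda q,z:ray(s,np.array(q)/3+[199.67,119.67],z).round(4)
print(f([(358,320),(404,362),(522,308)],.139));print(f([(362,222),(408,266)],.231))
y=.0431
print((proj(s,[(.5466-.026,y-.052,.139),(.5466+.026,y-.052,.139),(.5466+.026,y+.052,.139),(.5466-.026,y-.052,.231),(.5466+.026,y-.052,.231)])-[199.67,119.67])*3)
```

```text
[[ 0.5183 -0.0048  0.139 ]
 [ 0.57   -0.0027  0.139 ]
 [ 0.5698  0.0973  0.139 ]]
[[ 0.5287 -0.0096  0.231 ]
 [ 0.5806 -0.0108  0.231 ]]
[[354.85297118 324.0891149 ]
 [398.62162566 367.79370238]
 [522.14479817 311.35367456]
 [355.84906677 215.21038018]
 [402.95228583 258.00766925]]
```

The held tin is level: its base edge is parallel to the prediction. I'll carry it in over the gap and lower it.

Request:
send_rows --moves '[0,0,0,2,0,0,-1,0,0,0,3,0,0,-1,0,0,0,2.4,0,0,-1,0,0,0,1,0,0,-1,0,0,0,0,0,0,-1,0,0,0,0,0,-2,-1,0,0,0,0,0,-1,-1,0,0,0,0,0,0,-1,0,0,0,0,0,0,-1]'

```text
time_s: 11.6
position: [0.6319, 0.043, 0.1596]
tcp_rot: [[-0.001, 1.0, -0.001], [1.0, 0.001, 0.0], [0.0, -0.001, -1.0]]
force: [0.5, 0.3, -4.3]
opening: 0.596
```

Run:
```python
from rig import *
import cv2
from h import *
s=read_state();print(s['position'],s['tcp_rot'].round(4),s['opening'])
c=capture('scene');pickle.dump(c,open('s6.pkl','wb'))
cv2.imwrite(f'pics/s6.png',cv2.resize(c['pixels'][150:345,230:490,::-1],None,fx=3,fy=3,interpolation=cv2.INTER_CUBIC))
c=capture('top');cv2.imwrite(f'pics/t6.png',cv2.resize(c['pixels'][180:340,170:390,::-1],None,fx=3,fy=3,interpolation=cv2.INTER_CUBIC))
```

```text
[0.63191365 0.04301312 0.1596244 ] [[-1.1e-03  1.0e+00 -1.4e-03]
 [ 1.0e+00  1.1e-03  2.0e-04]
 [ 2.0e-04 -1.4e-03 -1.0e+00]] 0.5956234426059867
```

View pics/s6.png

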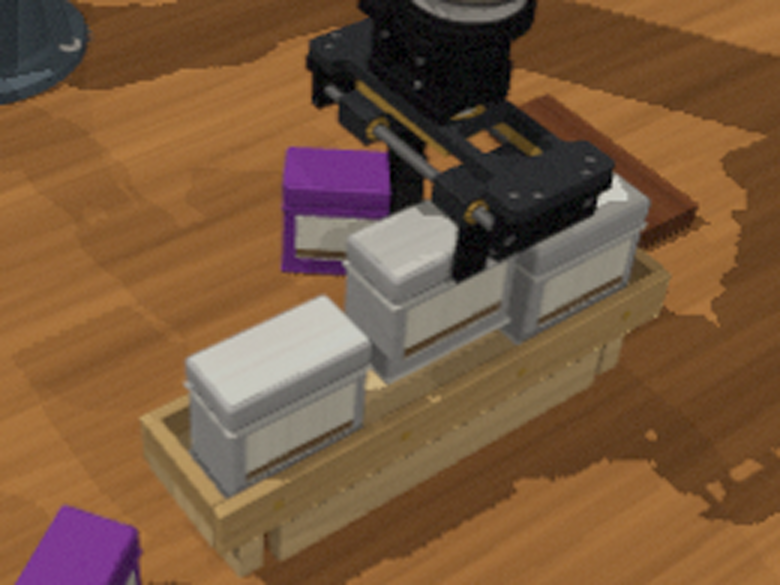

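View pics/t6.png

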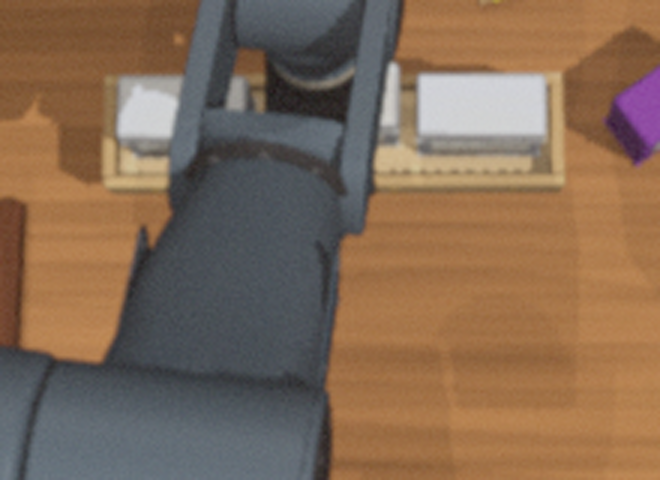

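The tin hangs between the other two with visible gaps either side (top view u 400–418), inside the lips.

Request:
send_rows --moves '[0,0,0,-0.2,0,-1.5,-1,0,0,0,0,0,-1.2,-1,0,0,0,0,0,-0.6,-1,0,0,0,0,0,-0.2,-1,0,0,0,0,0,-0.1,-1,0,0,0,0,0,0,-1,0,0,0,0,0,0,-1]'

```text
time_s: 12.4
position: [0.6313, 0.0429, 0.1242]
tcp_rot: [[-0.001, 1.0, 0.001], [1.0, 0.001, -0.0], [-0.0, 0.001, -1.0]]
force: [0.3, 0.2, -4.1]
opening: 0.593
```

Request:
send_rows --moves '[0,0,0,0,0,-0.15,-1,0,0,0,0,0,-0.1,-1,0,0,0,0,0,-0.1,-1,0,0,0,0,0,0,-1,0,0,0,0,0,0,-1]'

```text
time_s: 12.9
position: [0.6308, 0.0429, 0.1201]
tcp_rot: [[-0.001, 1.0, -0.0], [1.0, 0.001, 0.0], [0.0, -0.0, -1.0]]
force: [-0.0, -1.0, -5.1]
opening: 0.599
```

Request:
send_rows --moves '[0,0,0,0,0,-0.05,-1,0,0,0,0,0,-0.05,-1,0,0,0,0,0,0,-1,0,0,0,0,0,0,-1]'

```text
time_s: 13.3
position: [0.631, 0.0429, 0.12]
tcp_rot: [[-0.001, 1.0, 0.001], [1.0, 0.001, -0.0], [-0.0, 0.001, -1.0]]
force: [-1.6, 0.3, 1.8]
opening: 0.595
```

Contact: the force went from -5 to +1.8 N, so the tin is resting on the board. I'll open in steps and retreat straight up.

Request:
send_rows --moves '[0,0,0,0,0,0,0.4,0,0,0,0,0,0,0.6,0,0,0,0,0,0,0.8,0,0,0,0,0,0,0.8,0,0,0,0,0,0,0.8,0,0,0,0,0,0,0.8]'

```text
time_s: 13.9
position: [0.6309, 0.0429, 0.1192]
tcp_rot: [[-0.001, 1.0, 0.0], [1.0, 0.001, -0.0], [-0.0, 0.0, -1.0]]
force: [-0.2, -0.4, -0.4]
opening: 0.893
```

Request:
send_rows --moves '[0,0,0,0,0,1,0.8,0,0,0,0,0,2,0.8,0,0,0,0,0,4,0.8,0,0,0,0,0,4,0.8,0,0,0,0,0,3,0.8,0,0,0,-4,-2,0,0.8,0,0,0,-4,-3,0,0.8,0,0,0,-4,-4,0,0.8,0,0,0,-3,-4,0,0.8,0,0,0,-2,-4,0,0.8,0,0,0,-1,-4,0,0.8,0,0,0,0,-4,0,0.8,0,0,0,0,-4,0,0.8,0,0,0,0,0,0,0.8,0,0,0,0,0,0,0.8]'

```text
time_s: 15.4
position: [0.4553, -0.2431, 0.2596]
tcp_rot: [[0.001, 1.0, 0.0], [1.0, -0.001, 0.0], [0.0, 0.0, -1.0]]
force: [-1.0, 0.5, -0.9]
opening: 0.897
```

Run:
```python
from rig import *
import cv2
from h import *
s=read_state();print(s['position'],s['force'],s['time_s'])
c=capture('scene');pickle.dump(c,open('s7.pkl','wb'))
cv2.imwrite(f'pics/s7.png',c['pixels'][:,:,::-1])
c=capture('top');cv2.imwrite(f'pics/t7.png',c['pixels'][:,:,::-1])
for q,r in lids(c,lo=150)[1]: print(r, ray(c,[r[0]],.162))
for n,old in(('scene','scene0'),('top','top0')):
    pass
```

```text
[ 0.45529754 -0.24312989  0.25962708] [-1.01035138  0.53340364 -0.87737861] 15.4
((281.0, 214.5), (19.0, 42.0), 90.0) [[0.63268075 0.04281232 0.162     ]]
((230.5, 216.0), (22.0, 43.0), 90.0) [[0.62840901 0.16391245 0.162     ]]
((330.0, 214.5), (21.0, 42.0), 90.0) [[ 0.63331287 -0.07468166  0.162     ]]
```

View pics/s7.png

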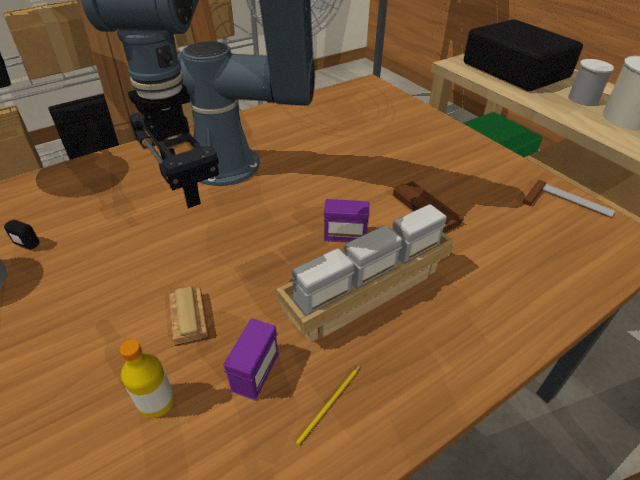

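View pics/t7.png

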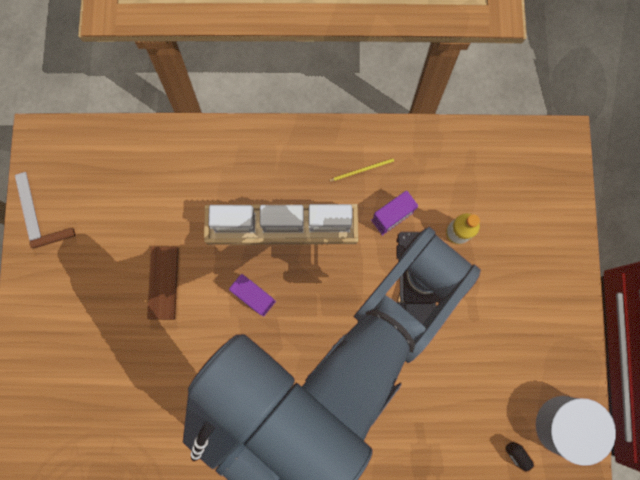

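All three tins stand upright in a row on the shelf, at top-view pixels (230,216), (281,214) and (330,214). The bystanders and the purple tins look unmoved, and the robot is clear.

```bash
python3 -c "
from rig import *
print(hand_in())"
```

```text
the job is handed in; nothing more can be done
None
```

The screw tin is back on the riser shelf, upright between the other two, and the job is handed in; hand-in reports no verdict.

- **Sliding:** I pushed the left tin about 43 mm towards +y and the right tin about 30 mm towards -y. I used closed fingertips just above the lip. The readings I took showed 3–5 N, and the pictures afterwards showed both tins still upright. This opened the gap from about 64 to 140 mm.
- **Placing:** I gripped the loose tin across its thickness, lifted it over the lip and lowered it until the wrist force showed contact, about 2 N upward. I then opened the gripper and backed away. The arm was finished at about 15.4 s.
- **Last checks:** In the top view the tins' centres lie at y ≈ 0.164, 0.043 and -0.075 m, all at x ≈ 0.63 m and inside the lips. The gaps between them are about 17 and 14 mm. The gripper was clear of everything.
- **Bystanders:** The sanding block, glue bottle, offcut and purple tins look unmoved. I judged this by eye, and the arm hid the sanding block in the last top view, so I saw it only in the scene view.
- **Disagreements:** The two cameras differed by up to about 10 mm in x on the shelf tins, because the top-view masks took in some of their front faces. Using the lid edges removed this. While the tin was held, some corners were 4–8 pixels (in a 3x enlarged picture) from where I predicted, but its base edge was parallel to the prediction, so I judged it level.

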